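# Fit the cones on the breakfast counter's citrus juicer

### The job

Get the juicer ready for oranges. Put the small cone on the drive spindle, turned so that its slots line up with the spindle's teeth and it slides down fully home; then set the large cone over it with its grooves on the small cone's ribs, and let it down gently until it sits all the way on: do not press or drop it, or the tapers jam. Leave the three glasses standing where they are.

Things in the scene. Friction and masses are not known exactly. Their poses are not given: they have to be found in the camera images.
- spindle_seat (a point): Top centre of the round seat (diameter 34 mm) of the white drive spindle that stands in the middle of the juicer's bowl, 140 mm above the counter; z up. The small cone's underside comes to rest here. From the seat rise four teeth in a cross, along this frame's +x, -x, +y, -y: 6 mm thick, out to 14 mm from the axis, 20 mm tall, the top 1 mm chamfered.
- spindle (a joint): Angle of the spindle about its upright axis, in the juicer's frame, growing anticlockwise from above; 0: teeth along the juicer's x and y. It is geared to the motor, stands at any angle and stays there (about 0.4 N m to turn it). Above the teeth a round steel pin, diameter 10 mm, goes on to 27 mm above the seat.
- juicer: The citrus juicer, fixed on the counter: steel motor base, diameter 168 mm, under a black bowl of outer diameter 202 mm, its rim 143 mm and its grey strainer 128 mm above the counter; the spout sticks out to 145 mm from the axis along this body's -x. Origin at the centre of its underside, below the spindle, z up.
- small_cone: The small reamer cone, grey plastic, about 60 g, upright on the platter: a plain round skirt, diameter 44 mm, 31 mm high, then a cone with four straight ribs (5 mm thick) to a blunt tip, 57 mm in all. Origin at the centre of its underside, z up. The ribs point along +x, -x, +y, -y; right under each is a slot of the socket, and a small notch in the skirt's foot.
- small_cone_grip (a point): On the small cone's axis, 24 mm above its underside: the height to grasp its skirt. The cross-shaped socket opens below, 29 mm deep, four slots 9 mm wide, reaching 16 mm from the axis. In line with the teeth to within about 6 degrees it slides down to the seat; well out of line it stays up on the teeth, 20 mm too high. Any of the four quarter turns fits.
- large_cone: The large reamer cone, grey plastic, about 90 g, upright on the platter: a hollow shell, plain round skirt of diameter 62 mm, 33 mm high, bore 53 mm, then a cone with four broad ridges, 66 mm in all. Origin at the centre of its underside, z up. The ridges point along +x, -x, +y, -y; under each runs a groove 10 mm wide, open below, for a rib of the small cone.
- large_cone_grip (a point): On the large cone's axis, 26 mm above its underside: the height to grasp its skirt. Fully on, its underside is level with the small cone's underside and it hangs loosely on the small cone's taper; well out of line (over 15 degrees) it rides on the ribs, up to 8 mm too high. Any quarter turn fits. Pushed on hard or dropped it jams: push with under 15 N and let go no more than 5 mm above its place.
- platter: The white ceramic platter, fixed, 180 x 400 mm along its x and y, its top 6 mm and its rim 11 mm above the counter. Origin at the centre of its underside. The cones stand near its middle, a glass at either end.
- glass_a: A small clear glass, 44 mm in diameter, 60 mm tall, on one end of the platter. Origin at the centre of its underside.
- glass_b: The same kind of glass, on the other end of the platter. Origin at the centre of its underside.
- spout_glass: The same kind of glass, on the counter under the juicer's spout. Origin at the centre of its underside.
Not all that is in view belongs to the job. Leave any red look-alike of the large_cone alone.

How it is judged:
By the outcome, as a careful person would: the job done as asked, in the order asked, and still so for the second after the job is handed in, with the robot touching nothing.
It also fails if it takes over 62 s, if anything falls off the work surface, if the arm or the gripper's body presses on something with over 40 N, if the wrist force passes 120 N, or if a joint passes its speed limit or range.

### The arm

A 6-joint arm with a two-finger parallel gripper is mounted at the origin on the work surface. World frame = base frame: x ahead of the robot, y to its left, z up, the work surface at z = 0. Lengths are in m, angles in rad, forces in N, time in s.
With the tool pointing down it reaches from about 0.3 to 0.875 m from the base axis. Payload 6.4 kg.
Tool frame: the origin (TCP) lies on the centre line of the jaws, within the pads' length; the fingertips stand 25 mm ahead of it and the grasp point (between the pads) lies 6 mm ahead of it (ctrl.tips_ahead is the z of the fingertips in the tool frame, in m); z points along the fingers, x is the direction in which the jaws open and shut, and the axes are right-handed (so a half turn about z gives the same grasp; the last joint's range is limited). The gripper opens to 85 mm and grips with 20 to 120 N. Pads are 22 mm wide; open, the fingers measure 114 mm over their backs; the gripper's body (76 mm by 85 mm) begins 54 mm behind the grasp point. The pads swing forward as they close: fully open they stand 13 mm farther back than shut.
Start: joints at [-1.318, 0.181, 1.607, -0, 1.354, -0.206], TCP at [0.255, -0.516, 0.256] pointing down, gripper open.
Joint ranges: [-2.99, 2.99], [-0.89, 2.07], [0.3, 2.58], [-1.14, 4.28], [0, 2.63], [-3.12, 3.12]. Speed limits (rad/s): [2.57, 2.57, 3.01, 3.14, 3.14, 3.14].

### API

Orientations are given as a unit quaternion [w, x, y, z].
In Python, from bench import ctrl gives the robot as it stands.
- The arm moves only by the shell command python3 -m pendant 'ROWS'. ROWS is JSON, a list that holds one entry, the list of rows, each a list of 7 numbers: the shift along the tool's x, y, z in m, then the turn, a rotation vector about the tool's x, y, z in rad, then the closure, from -1 (fully open) to 1 (shut). A call has 1 to 10 rows; each row shifts and turns the commanded pose from where the row before left it, along the tool's axes as they then stand; what a row does not reach is not made up. A row lasts 1/10 s, in which the tool goes at most 50 mm and 8.59 degrees, less where a joint would pass 70% of its speed; a pose out of reach is approached as far as the arm can. A call with a gripper value outside its range is refused whole. The fingers move at their own pace and stop on an object; the grip force is fixed at half the most. Time passes only in rows, so rows that do not move let the fingers close. It gives the time, the measured TCP pose, the force and the opening at its end, in the units of the state.
- ctrl.get_obs(): the state, without advancing time (a new reading comes with each control period).
- ctrl.camera(name): name is "side" or "top" or "wrist"; returns (picture, depth): 480x640x3 uint8, red, green, blue; 480x640 float32, m along the optical axis (not along the pixel's ray), 0 where there is no reading.
- ctrl.calibration(name): a dict with "fov_y" (degrees; the focal length in pixels is half the picture's height over the tangent of half this angle, whatever the lens; pixels are square), "cx", "cy" (the principal point, pixels), "D" ([k1, k2, p1, p2, k3] as OpenCV has them; the pictures are not rectified), "camera_from_world" (4x4, takes a point from world to camera coordinates). Camera axes: x right, y down, z forward; pixel columns grow to the right and rows downward; lengths in m; the calibration is good to about 2 mm. A picture is of the moment at which its call begins: read the wrist's pose just before it. calibration takes no time and is no camera call; for the wrist camera it gives the pose at the moment of the call.
- ctrl.hand_in(): hands the job in, once; it reports no verdict.
The state is a dict: "time_s": time; "q": joint angles; "dq": joint speeds; "joint_efforts": joint torques, N m; "eef_pos": TCP position; "eef_rot": TCP orientation; "wrist_force": force on the tool from outside, world axes, zero at the start; "torque": the same for the moment, N m; "opening": opening from 0.0 (shut) to 1.0 (fully open).
Only numpy, scipy, OpenCV 4.12 (cv2) and the standard library are available. Lean on these libraries where they do the work, as an engineer would, in place of code of your own. Each camera call takes 0.05 s, during which the arm holds its last target.

## Working session

There is one attempt and no reset: what is moved stays moved. The work goes in short steps, Python scripts to look and compute and a shell command to move; the robot and the scene stay as the last step left them, time stands still between calls to the robot, and variables do not carry over. Pictures are saved under pics/ and viewed, and the job is handed in when it is done.

```bash
mkdir -p pics; ls; python3 - <<'E'
from bench import ctrl
import cv2
o=ctrl.get_obs(); print(o)
for n in ["side","top","wrist"]:
    im,d=ctrl.camera(n); cv2.imwrite(f"pics/{n}0.png",im[:,:,::-1]); 
    import numpy as np; np.save(f"pics/{n}0.npy",d)
    print(n,ctrl.calibration(n))
print(ctrl.tips_ahead)
E
```

```text
pics
{'time_s': 0.0, 'q': array([-1.31829753e+00,  1.81501096e-01,  1.60803475e+00, -1.27764462e-05,
        1.35381534e+00, -2.06302689e-01]), 'dq': array([ 0.00097231, -0.00049292,  0.00092394,  0.00011125,  0.0016676 ,
       -0.00070453]), 'joint_efforts': array([-5.17580556e-04, -4.44875050e+01, -3.51335657e+01, -3.58419757e-04,
        9.24052438e-03,  9.27840972e-06]), 'eef_pos': array([ 0.25452934, -0.51501067,  0.25539366]), 'eef_rot': array([-6.02699800e-04,  8.49374834e-01, -5.27789370e-01, -6.40237451e-04]), 'wrist_force': array([-0.34713019, -0.57624089,  0.28972471]), 'torque': array([0.04096159, 0.01406644, 0.00794261]), 'opening': 0.9998409831038615}
side {'fov_y': 50.62116112771131, 'cx': 323.97281295132797, 'cy': 247.8331393016014, 'D': array([0.00116976, 0.        , 0.        , 0.        , 0.        ]), 'camera_from_world': array([[ 0.70938818, -0.70479578,  0.0055959 , -0.33891457],
       [-0.35209338, -0.36124311, -0.86344291,  0.24586231],
       [ 0.6105724 ,  0.61054592, -0.50441553,  1.05669919],
       [ 0.        ,  0.        ,  0.        ,  1.        ]])}
[... 264 characters left out ...]
, -0.00464313, -0.1210304 ,  0.48714207],
       [ 0.12099969,  0.00640841, -0.99263186,  1.08158815],
       [ 0.        ,  0.        ,  0.        ,  1.        ]])}
wrist {'fov_y': 71.20742340081085, 'cx': 314.38461029803125, 'cy': 246.03815766362374, 'D': array([-0.05841318,  0.        ,  0.        ,  0.        ,  0.        ]), 'camera_from_world': array([[ 4.43436814e-01, -8.96305516e-01, -4.63140618e-04,
        -5.75419515e-01],
       [-8.58736877e-01, -4.24998083e-01,  2.86264922e-01,
        -3.67776920e-02],
       [-2.56777663e-01, -1.26542689e-01, -9.58150395e-01,
         3.79829716e-01],
       [ 0.00000000e+00,  0.00000000e+00,  0.00000000e+00,
         1.00000000e+00]])}
0.025
```

View pics/top0.png

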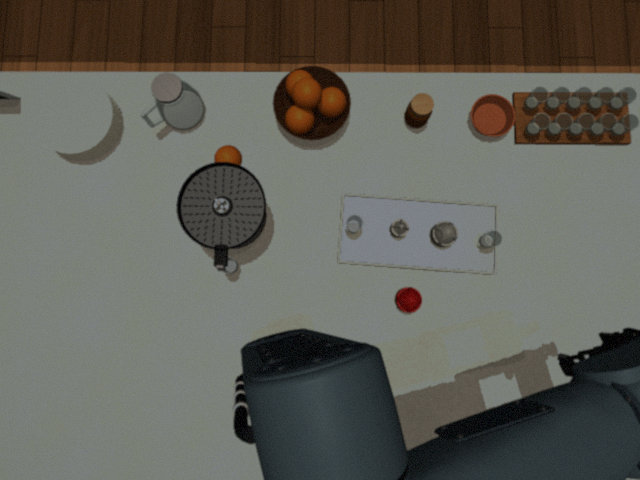

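View pics/side0.png

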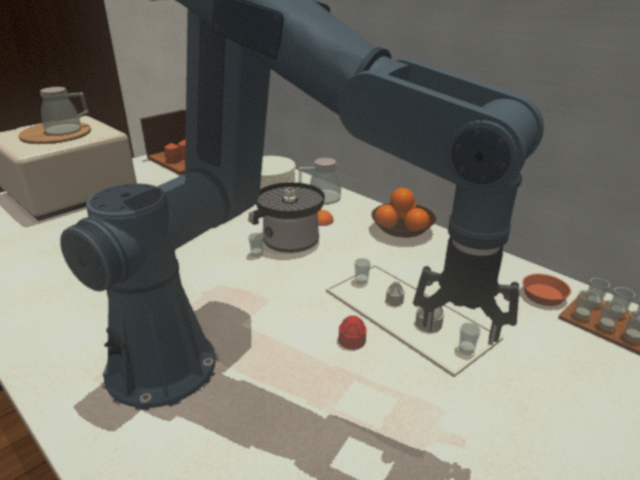

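View pics/wrist0.png

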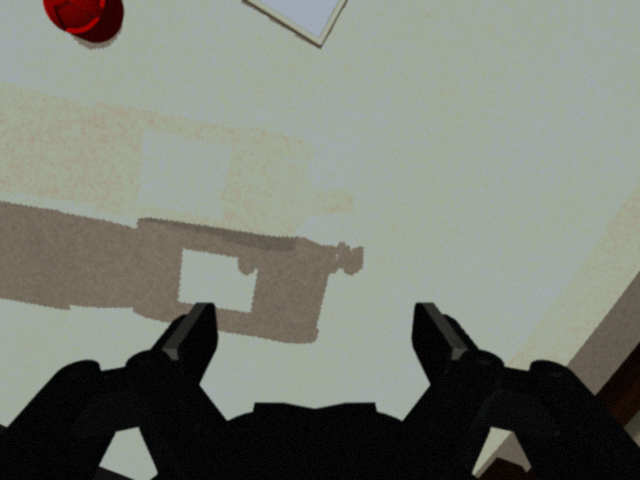

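The top view shows the platter with glasses at about (354,226) and (488,240). The small cone is at (400,228), the large cone at (444,234), the juicer spindle at (222,205) and the spout glass at (231,267). The red look-alike at (408,300) stands off the platter.

```bash
cat > h.py <<'E'
import numpy as np, cv2
from bench import ctrl
def K(c):
    f=240/np.tan(np.radians(c["fov_y"])/2); return np.array([[f,0,c["cx"]],[0,f,c["cy"]],[0,0,1]])
def ray(c,px):
    u=cv2.undistortPoints(np.array(px,float).reshape(-1,1,2),K(c),c["D"]).reshape(-1,2)
    T=np.linalg.inv(c["camera_from_world"]); d=np.c_[u,np.ones(len(u))]@T[:3,:3].T
    return T[:3,3],d
def onplane(c,px,z):
    o,d=ray(c,px); return o+d*((z-o[2])/d[:,2])[:,None]
def proj(c,P):
    T=c["camera_from_world"]; R=T[:3,:3]
    return cv2.projectPoints(np.array(P,float).reshape(-1,1,3),cv2.Rodrigues(R)[0],T[:3,3],K(c),c["D"])[0].reshape(-1,2)
def snap(n,tag):
    c=ctrl.calibration(n); im,d=ctrl.camera(n); cv2.imwrite(f"pics/{tag}.png",im[:,:,::-1]); np.savez(f"pics/{tag}.npz",im=im,d=d,**{k:v for k,v in c.items()})
    return c,im,d
def load(tag):
    z=np.load(f"pics/{tag}.npz"); c={k:z[k] for k in z.files}; c["fov_y"]=float(c["fov_y"]);c["cx"]=float(c["cx"]);c["cy"]=float(c["cy"])
    return c,z["im"],z["d"]
E
python3 - <<'E'
from h import *
c=ctrl.calibration("top")
for n,p,z in [("spindle",(222,205),.16),("small",(400,228),.063),("large",(444,234),.072),("red",(408,300),.06),("ga",(354,225),.066),("gb",(488,240),.066),("spoutglass",(231,267),.06)]:
    print(n,onplane(c,[p],z).round(3))
im=cv2.imread("pics/top0.png"); cv2.imwrite("pics/crop0.png",cv2.resize(im[180:320,330:510],None,fx=4,fy=4,interpolation=cv2.INTER_CUBIC))
from scipy.spatial.transform import Rotation as R
o=ctrl.get_obs(); q=o['eef_rot']; print(R.from_quat(q[[1,2,3,0]]).as_matrix().round(3))
E
```

```text
spindle [[0.551 0.213 0.16 ]]
small [[ 0.517 -0.197  0.063]]
large [[ 0.501 -0.3    0.072]]
red [[ 0.344 -0.213  0.06 ]]
ga [[ 0.523 -0.085  0.066]]
gb [[ 0.488 -0.407  0.066]]
spoutglass [[0.42 0.21 0.06]]
[[ 0.443 -0.897 -0.   ]
 [-0.897 -0.443  0.001]
 [-0.001 -0.    -1.   ]]
```

View pics/crop0.png

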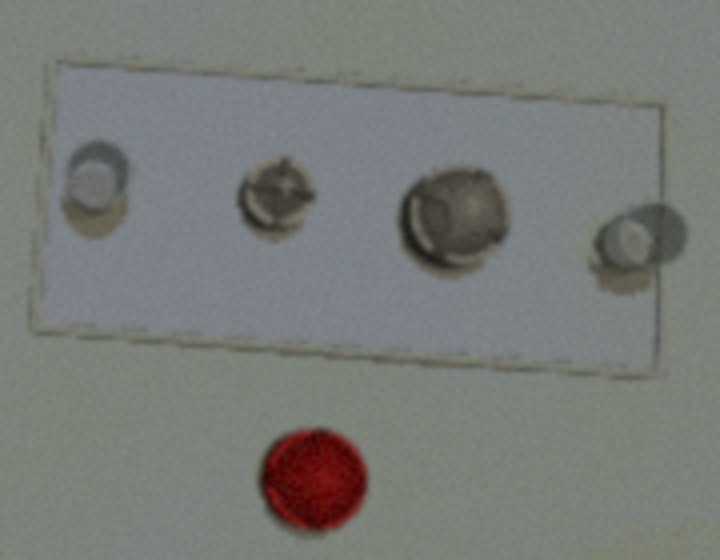

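```bash
cat >> h.py <<'E'
from scipy.spatial.transform import Rotation as Rot
def tool():
    o=ctrl.get_obs(); q=o['eef_rot']; return o['eef_pos'],Rot.from_quat(q[[1,2,3,0]]).as_matrix(),o
def cam_in_tool():
    p,R,o=tool(); T=np.linalg.inv(ctrl.calibration("wrist")["camera_from_world"])
    return R.T@(T[:3,3]-p), R.T@T[:3,:3]
def plan(pos,yaw):
    """yaw: world angle of tool x, tool down. gives shift (in current tool axes), turn vec"""
    p,R,o=tool(); x=np.array([np.cos(yaw),np.sin(yaw),0]); z=np.array([0,0,-1.]); Rd=np.c_[x,np.cross(z,x),z]
    rv=Rot.from_matrix(R.T@Rd).as_rotvec()
    print("from",p.round(4),"yaw",np.degrees(np.arctan2(R[1,0],R[0,0])).round(2))
    print("shift tool",(R.T@(np.array(pos)-p)).round(4),"turn",rv.round(4),"deg",np.degrees(rv).round(2))
    print("shift in final axes",(Rd.T@(np.array(pos)-p)).round(4))
E
python3 - <<'E'
from h import *
t,C=cam_in_tool(); print(t.round(4)); print(C.round(3))
p,R,o=tool()
# aim: camera axis hitting target at height h
for z in (.30,):
  for yaw in (np.radians(-63.7),):
    x=np.array([np.cos(yaw),np.sin(yaw),0]); zz=np.array([0,0,-1.]); Rd=np.c_[x,np.cross(zz,x),zz]
    cw=Rd@t; ax=Rd@C[:,2]; tgt=np.array([.509,-.248,.05])
    h=z+cw[2]-tgt[2]; s=h/-ax[2]; pos=tgt-ax*s-cw; print(pos, "camdist",s); plan(pos,yaw)
E
```

```text
[ 0.0008 -0.0738 -0.1186]
[[ 1.     0.     0.001]
 [-0.001  0.958  0.287]
 [-0.001 -0.287  0.958]]
[ 0.54117962 -0.23083823  0.3       ] camdist 0.384706885072824
from [ 0.2546 -0.5152  0.2556] yaw -63.71
shift tool [-0.1281 -0.3829 -0.0441] turn [-0.0003  0.0013 -0.0002] deg [-0.02  0.07 -0.01]
shift in final axes [-0.1279 -0.3829 -0.0444]
```

```bash
python3 -m pendant '[[[-0.0128,-0.038,0,0,0,0,-1],[-0.0128,-0.038,0,0,0,0,-1],[-0.0128,-0.038,0,0,0,0,-1],[-0.0128,-0.038,0,0,0,0,-1],[-0.0128,-0.038,0,0,0,0,-1],[-0.0128,-0.038,0,0,0,0,-1],[-0.0128,-0.038,0,0,0,0,-1],[-0.0128,-0.038,0,0,0,0,-1],[-0.0128,-0.038,0,0,0,0,-1],[-0.0128,-0.038,0,0,0,0,-1]]]'; python3 -m pendant '[[[0,0,0,0,0,0,-1],[0,0,0,0,0,0,-1]]]'
python3 - <<'E'
from h import *
print(tool()[0]); snap("wrist","w1")
E
```

```text
time_s: 1.15
eef_pos: [0.5395, -0.231, 0.256]
eef_rot: [0.0, 0.849, -0.528, -0.0]
wrist_force: [-0.6, -1.2, 0.7]
opening: 0.999
time_s: 1.35
eef_pos: [0.5389, -0.2316, 0.2558]
eef_rot: [0.0, 0.85, -0.527, -0.0]
wrist_force: [-0.8, 0.0, -0.0]
opening: 1.001
[ 0.53885247 -0.23161854  0.25577511]
```

View pics/w1.png

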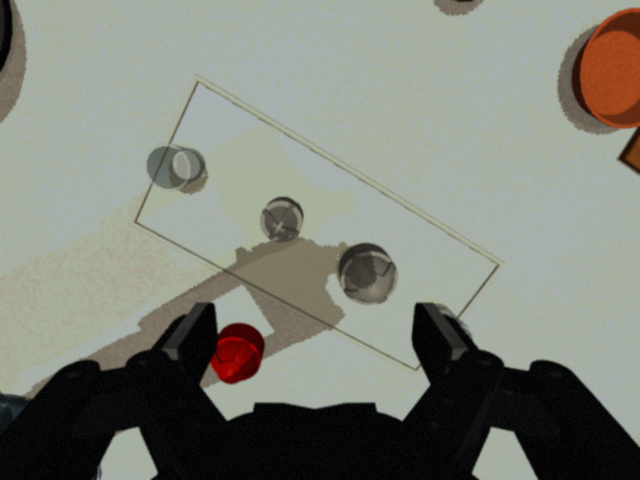

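The wrist view shows the small cone at (281,220), the large cone at (367,273) and the red look-alike at (237,352), off the platter. I'll enlarge the crop and use depth for a metric fit.

```bash
cat >> h.py <<'E'
def cloud(c,d):
    v,u=np.nonzero(d>0); o,r=ray(c,np.c_[u,v].astype(float)); P=o+r*d[v,u][:,None]
    return P,u,v
E
python3 - <<'E'
from h import *
c,im,d=load("w1")
cv2.imwrite("pics/w1c.png",cv2.resize(im[180:320,240:420,::-1],None,fx=4,fy=4,interpolation=cv2.INTER_CUBIC))
P,u,v=cloud(c,d)
for n,g,top in (("small",(.517,-.197),.063),("large",(.501,-.3),.072)):
    m=(np.hypot(P[:,0]-g[0],P[:,1]-g[1])<.045)
    Q=P[m]; print(n,len(Q),np.percentile(Q[:,2],[1,50,99]).round(4))
    print(np.histogram(Q[:,2],bins=np.arange(-.01,.09,.005)))
E
```

```text
small 35457 [0.0062 0.3091 0.3326]
(array([   0,    0,    8, 3398,   27,   25,   21,   30,   35,  583,  260,
        200,  144,   94,  141,    5,    0,    0,    0]), array([-0.01 , -0.005,  0.   ,  0.005,  0.01 ,  0.015,  0.02 ,  0.025,
        0.03 ,  0.035,  0.04 ,  0.045,  0.05 ,  0.055,  0.06 ,  0.065,
        0.07 ,  0.075,  0.08 ,  0.085]))
large 4796 [0.0057 0.0392 0.0732]
(array([   0,    0,    3, 1975,   60,   67,   80,   70,   75,   96,  537,
        269,  340,  309,  248,  392,  275,    0,    0]), array([-0.01 , -0.005,  0.   ,  0.005,  0.01 ,  0.015,  0.02 ,  0.025,
        0.03 ,  0.035,  0.04 ,  0.045,  0.05 ,  0.055,  0.06 ,  0.065,
        0.07 ,  0.075,  0.08 ,  0.085]))
```

View pics/w1c.png

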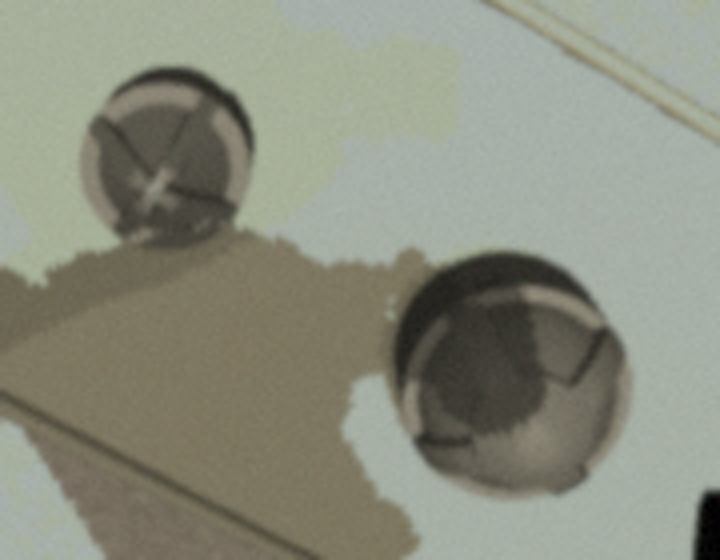

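```bash
cat >> h.py <<'E'
def hmap(c,d,cen,half=.045,res=.0003,zmax=.2,tag=None,zr=None):
    """ortho height map on world xy, image col=+x, row=-y"""
    P,u,v=cloud(c,d); m=(abs(P[:,0]-cen[0])<half+.01)&(abs(P[:,1]-cen[1])<half+.01)&(P[:,2]<zmax)
    from scipy.interpolate import griddata
    g=np.arange(-half,half,res); X,Y=np.meshgrid(cen[0]+g,cen[1]-g)
    Z=griddata(P[m,:2],P[m,2],(X,Y),method='linear'); 
    if tag:
        lo,hi=zr; cv2.imwrite(f"pics/{tag}.png",cv2.resize((np.clip((np.nan_to_num(Z)-lo)/(hi-lo),0,1)*255).astype(np.uint8),(600,600),interpolation=cv2.INTER_NEAREST))
    return X,Y,Z
def circ(P):
    from scipy.optimize import least_squares
    x0=[*P.mean(0),.02]
    return least_squares(lambda s:np.hypot(P[:,0]-s[0],P[:,1]-s[1])-s[2],x0,loss='soft_l1',f_scale=.0005).x
def aim(tgt,z,yaw):
    t,C=cam_in_tool(); x=np.array([np.cos(yaw),np.sin(yaw),0]); zz=np.array([0,0,-1.]); Rd=np.c_[x,np.cross(zz,x),zz]
    cw=Rd@t; ax=Rd@C[:,2]; s=(z+cw[2]-tgt[2])/-ax[2]; pos=np.array(tgt)-ax*s-cw; pos[2]=z
    plan(pos,yaw); return pos
E
python3 - <<'E'
from h import *
c,im,d=load("w1")
hmap(c,d,(.517,-.197),tag="hs",zr=(.03,.066)); hmap(c,d,(.501,-.3),tag="hl",zr=(.03,.074))
a=cv2.imread("pics/hs.png");b=cv2.imread("pics/hl.png"); cv2.imwrite("pics/hsl.png",cv2.resize(np.hstack([a,b]),(800,400)))
aim((.517,-.197,.045),.13,np.radians(-63.7))
E
```

```text
from [ 0.5384 -0.2325  0.2559] yaw -63.68
shift tool [-0.0422  0.0162  0.1259] turn [0.0008 0.0005 0.0004] deg [0.05 0.03 0.02]
shift in final axes [-0.0422  0.0164  0.1259]
```

View pics/hsl.png

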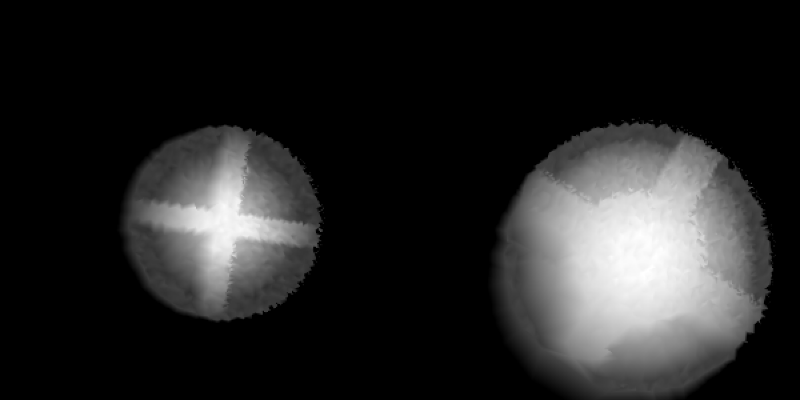

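The height maps show the small cone's ribs at about −7° mod 90 and the large cone's ridges at about −29° mod 90. Next I'll look at the spindle.

```bash
python3 - <<'E'
from h import *
aim((.551,.213,.15),.235,np.radians(-63.7))
E
```

```text
from [ 0.5384 -0.2325  0.2559] yaw -63.68
shift tool [-0.3946 -0.196   0.0209] turn [0.0008 0.0005 0.0004] deg [0.05 0.03 0.02]
shift in final axes [-0.3947 -0.1958  0.0209]
```

```bash
python3 -m pendant '[[[-0.0394,-0.0196,0.002,0,0,0,-1],[-0.0394,-0.0196,0.002,0,0,0,-1],[-0.0394,-0.0196,0.002,0,0,0,-1],[-0.0394,-0.0196,0.002,0,0,0,-1],[-0.0394,-0.0196,0.002,0,0,0,-1],[-0.0394,-0.0196,0.002,0,0,0,-1],[-0.0394,-0.0196,0.002,0,0,0,-1],[-0.0394,-0.0196,0.002,0,0,0,-1],[-0.0394,-0.0196,0.002,0,0,0,-1],[-0.0394,-0.0196,0.002,0,0,0,-1]]]'; python3 -m pendant '[[[0,0,0,0,0,0,-1],[0,0,0,0,0,0,-1],[0,0,0,0,0,0,-1]]]'
python3 - <<'E'
from h import *
print(tool()[0]); c,im,d=snap("wrist","w2")
hmap(c,d,(.551,.213),half=.03,res=.0002,tag="hsp",zr=(.12,.17))
E
```

```text
time_s: 2.4
eef_pos: [0.54, 0.2076, 0.2363]
eef_rot: [0.0, 0.849, -0.529, 0.0]
wrist_force: [1.0, 0.3, 1.1]
opening: 1.002
time_s: 2.7
eef_pos: [0.5401, 0.2059, 0.2362]
eef_rot: [0.0, 0.849, -0.529, 0.0]
wrist_force: [-0.8, 0.4, 0.6]
opening: 1.004
[0.54013645 0.20588112 0.23621236]
```

View pics/w2.png

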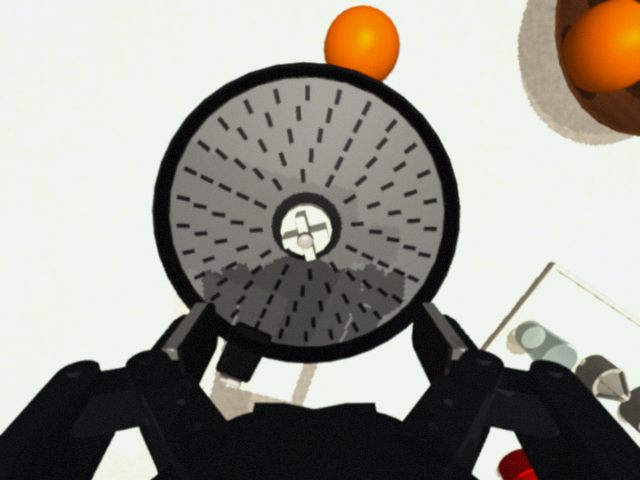

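View pics/hsp.png

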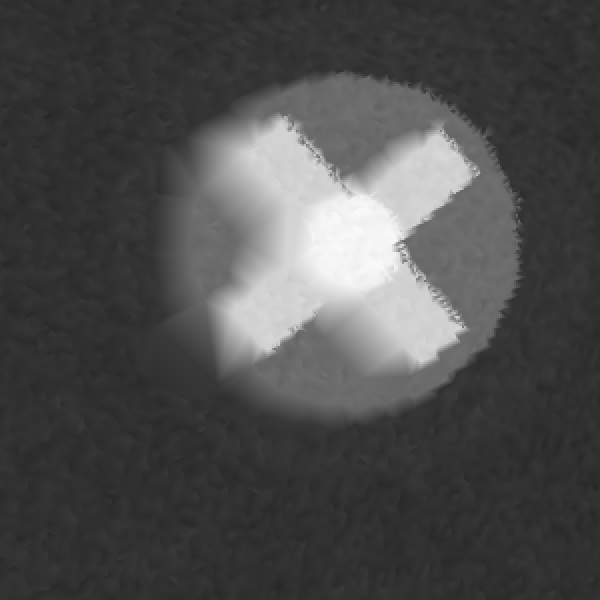

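```bash
cat >> h.py <<'E'
def cross_angle(Q,cen,rmin,rmax):
    dx=Q[:,:2]-cen; r=np.hypot(*dx.T); m=(r>rmin)&(r<rmax); th=np.arctan2(dx[m,1],dx[m,0])
    # start with 4-fold mean, refine by equalising lateral offsets per arm
    a=np.angle(np.exp(4j*th).mean())/4
    for _ in range(5):
        k=np.round((th-a)/(np.pi/2)); res=(th-a-k*np.pi/2); a+=np.median(res)
    return np.degrees(a),m.sum(),[ (int(j%4),int((k%4==j%4).sum()),np.degrees(np.median(res[k%4==j%4])).round(2)) for j in range(4)]
E
python3 - <<'E'
from h import *
c,im,d=load("w2"); P,u,v=cloud(c,d); g=(.556,.2175)
m=np.hypot(P[:,0]-g[0],P[:,1]-g[1])<.025; Q=P[m]
h,e=np.histogram(Q[:,2],bins=np.arange(.12,.18,.002)); print([(round(b,3),n) for b,n in zip(e,h) if n])
pin=Q[Q[:,2]>.164]; cen=(pin[:,:2].min(0)+pin[:,:2].max(0))/2; print("pin",pin.mean(0).round(4),cen.round(4),np.ptp(pin,axis=0).round(4))
t=Q[(Q[:,2]>.1575)&(Q[:,2]<.1625)]
for ce in (pin[:,:2].mean(0),cen): print(cross_angle(t,ce,.006,.0135))
# centre from teeth: arms' perpendicular offsets
ce=pin[:,:2].mean(0)
for _ in range(5):
    a=np.radians(cross_angle(t,ce,.006,.0135)[0]); R2=np.array([[np.cos(a),np.sin(a)],[-np.sin(a),np.cos(a)]])
    l=(t[:,:2]-ce)@R2.T; ax=(abs(l[:,0])>.006)&(abs(l[:,1])<.005); ay=(abs(l[:,1])>.006)&(abs(l[:,0])<.005)
    mid=lambda s:(np.percentile(s,3)+np.percentile(s,97))/2
    off=np.array([mid(l[ay,0]),mid(l[ax,1])]); ce=ce+off@R2
print("teeth centre",ce.round(4),np.degrees(a), "widths",[np.ptp(np.percentile(s,[2,98])).round(4) for s in(l[ay,0],l[ax,1])])
s=Q[(Q[:,2]>.138)&(Q[:,2]<.142)]; r=np.hypot(*(s[:,:2]-ce).T); th=np.degrees(np.arctan2(*(s[:,:2]-ce).T[::-1]))
for a0 in range(-180,180,30):
    mm=(th>a0)&(th<a0+30); print(a0,mm.sum(), np.percentile(r[mm],98).round(4) if mm.any() else None)
E
```

```text
[(np.float64(0.126), np.int64(1)), (np.float64(0.128), np.int64(754)), (np.float64(0.13), np.int64(1107)), (np.float64(0.132), np.int64(32)), (np.float64(0.134), np.int64(16)), (np.float64(0.136), np.int64(25)), (np.float64(0.138), np.int64(71)), (np.float64(0.14), np.int64(778)), (np.float64(0.142), np.int64(95)), (np.float64(0.144), np.int64(35)), (np.float64(0.146), np.int64(33)), (np.float64(0.148), np.int64(32)), (np.float64(0.15), np.int64(35)), (np.float64(0.152), np.int64(40)), (np.float64(0.154), np.int64(39)), (np.float64(0.156), np.int64(45)), (np.float64(0.158), np.int64(68)), (np.float64(0.16), np.int64(505)), (np.float64(0.162), np.int64(56)), (np.float64(0.164), np.int64(17)), (np.float64(0.166), np.int64(128)), (np.float64(0.168), np.int64(81))]
pin [0.5528 0.2156 0.2997] [0.5536 0.2163] [0.031  0.0473 0.151 ]
(np.float64(-8.390321973218898), np.int64(398), [(0, 176, np.float64(-4.7)), (1, 170, np.float64(10.72)), (2, 21, np.float64(32.63)), (3, 31, np.float64(-29.92))])
(np.float64(40.41119175639501), np.int64(443), [(0, 127, np.float64(-1.89)), (1, 120, np.float64(-22.9)), (2, 68, np.float64(-0.08)), (3, 128, np.float64(24.32))])
teeth centre [0.5506 0.213 ] -1.1427068278812336 widths [np.float64(0.0091), np.float64(0.0088)]
-180 0 None
-150 2 0.0081
-120 34 0.0092
-90 60 0.0119
-60 46 0.0161
-30 72 0.0206
0 229 0.0241
30 115 0.0248
60 190 0.024
90 27 0.0209
120 40 0.0143
150 34 0.0121
```

Gripper points contaminated the pin set, so I'll cap z.

```bash
cat >> h.py <<'E'
def spindle(tag,g=(.556,.2175)):
    c,im,d=load(tag); P,u,v=cloud(c,d)
    m=(np.hypot(P[:,0]-g[0],P[:,1]-g[1])<.025)&(P[:,2]<.175); Q=P[m]
    pin=Q[Q[:,2]>.1655]; print("pin",np.median(pin,axis=0).round(4),((pin.min(0)+pin.max(0))/2).round(4),np.ptp(pin,axis=0).round(4))
    ce=np.median(pin[:,:2],axis=0); t=Q[(Q[:,2]>.1585)&(Q[:,2]<.1625)]
    for _ in range(8):
        A=cross_angle(t,ce,.006,.0135); a=np.radians(A[0]); R2=np.array([[np.cos(a),np.sin(a)],[-np.sin(a),np.cos(a)]])
        l=(t[:,:2]-ce)@R2.T; ax=(abs(l[:,0])>.006)&(abs(l[:,1])<.005); ay=(abs(l[:,1])>.006)&(abs(l[:,0])<.005)
        mid=lambda s:(np.percentile(s,3)+np.percentile(s,97))/2
        ce=ce+np.array([mid(l[ay,0]),mid(l[ax,1])])@R2
    print("teeth centre",ce.round(4),A,"widths",[np.ptp(np.percentile(s,[2,98])).round(4) for s in(l[ay,0],l[ax,1])],"z",np.median(t[:,2]).round(4))
    s=Q[(Q[:,2]>.139)&(Q[:,2]<.143)]; r=np.hypot(*(s[:,:2]-ce).T); th=np.degrees(np.arctan2(*(s[:,:2]-ce).T[::-1]))
    e=np.array([s[(th>a0)&(th<a0+15)][np.argsort(r[(th>a0)&(th<a0+15)])[-3:],:2].mean(0) for a0 in range(-75,120,15)])
    print("seat circle",circ(e).round(4))
    return ce,a
E
python3 - <<'E'
from h import *
spindle("w2")
E
```

```text
pin [0.5568 0.2191 0.1678] [0.5566 0.2189 0.1676] [0.0092 0.0096 0.0039]
teeth centre [0.5564 0.219 ] (np.float64(40.618722359060904), np.int64(495), [(0, 130, np.float64(-0.75)), (1, 126, np.float64(-0.82)), (2, 109, np.float64(1.12)), (3, 130, np.float64(0.52))]) widths [np.float64(0.0057), np.float64(0.0058)] z 0.161
seat circle [0.5565 0.219  0.0164]
```

```bash
python3 - <<'E'
from h import *
aim((.517,-.197,.045),.13,np.radians(-21.8))
E
```

```text
from [0.5402 0.2057 0.2363] yaw -63.85
shift tool [0.3591 0.2086 0.1065] turn [ 4.000e-04 -3.000e-04 -7.339e-01] deg [ 2.000e-02 -2.000e-02 -4.205e+01]
shift in final axes [0.127  0.3955 0.1063]
```

```bash
python3 -m pendant '[[[0.0399,0.0232,0,0,0,0,-1],[0.0399,0.0232,0,0,0,0,-1],[0.0399,0.0232,0,0,0,0,-1],[0.0399,0.0232,0,0,0,0,-1],[0.0399,0.0232,0,0,0,0,-1],[0.0399,0.0232,0,0,0,0,-1],[0.0399,0.0232,0,0,0,0,-1],[0.0399,0.0232,0,0,0,0,-1],[0.0399,0.0232,0,0,0,0,-1]]]'; python3 -m pendant '[[[0,0,0.0177,0,0,-0.1223,-1],[0,0,0.0177,0,0,-0.1223,-1],[0,0,0.0177,0,0,-0.1223,-1],[0,0,0.0177,0,0,-0.1223,-1],[0,0,0.0177,0,0,-0.1223,-1],[0,0,0.0177,0,0,-0.1223,-1],[0,0,0,0,0,0,-1],[0,0,0,0,0,0,-1],[0,0,0,0,0,0,-1]]]'
python3 - <<'E'
from h import *
print(tool()[0]); c,im,d=snap("wrist","w3")
hmap(c,d,(.517,-.197),half=.04,res=.0002,tag="hs3",zr=(.03,.066))
E
```

```text
time_s: 3.65
eef_pos: [0.5104, -0.2103, 0.2367]
eef_rot: [0.0, 0.849, -0.529, 0.0]
wrist_force: [-0.5, -0.4, 0.6]
opening: 1.001
time_s: 4.55
eef_pos: [0.5121, -0.2079, 0.1314]
eef_rot: [0.0, 0.982, -0.19, 0.001]
wrist_force: [-0.5, 0.5, 0.5]
opening: 0.998
[ 0.51211584 -0.20790164  0.13138002]
```

View pics/w3.png

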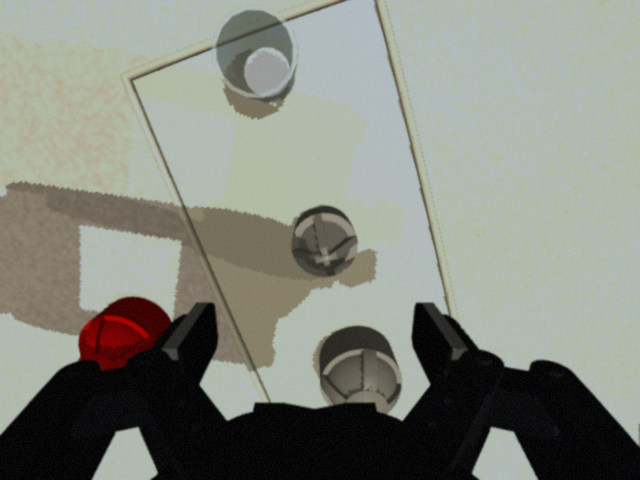

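View pics/hs3.png

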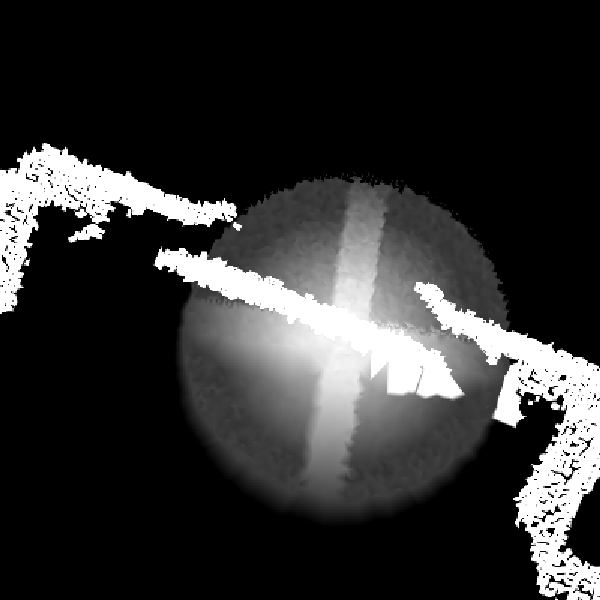

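The small cone is at (324,241), with one rib pointing up-image. Nothing stands close to the jaws.

```bash
cat >> h.py <<'E'
def cone(tag,g,top,rmin,rmax,rsk,zsh,thr=.002,half_w=.0025):
    """fit centre by shoulder circle, ribs by height residual at given radius"""
    c,im,d=load(tag); P,u,v=cloud(c,d)
    m=(np.hypot(P[:,0]-g[0],P[:,1]-g[1])<rsk+.008)&(P[:,2]<top+.006); Q=P[m]; ce=np.array(g,float)
    for _ in range(6):
        s=Q[(Q[:,2]>zsh-.003)&(Q[:,2]<zsh+.0025)]; dd=s[:,:2]-ce; r=np.hypot(*dd.T); th=np.degrees(np.arctan2(dd[:,1],dd[:,0]))
        e=[]
        for a0 in range(-180,180,10):
            k=(th>=a0)&(th<a0+10)
            if k.sum()>8: e.append(s[k][np.argsort(r[k])[-4:-1],:2].mean(0))
        f=circ(np.array(e)); ce=f[:2]
    rr=np.hypot(*(np.array(e)-ce).T)
    print("circle",f.round(4),"n",len(e),"resid",np.std(rr).round(5))
    r=np.hypot(*(Q[:,:2]-ce).T); res=np.full(len(Q),-1.)
    for a in np.arange(rmin,rmax,.001):
        k=(r>=a)&(r<a+.001)
        if k.sum()>10: res[k]=Q[k,2]-np.percentile(Q[k,2],30)
    rib=Q[res>thr]; A=cross_angle(rib,ce,rmin,rmax); print("rib angle",A)
    # centre from ribs
    cr=ce.copy()
    for _ in range(8):
        B=cross_angle(rib,cr,rmin,rmax); a=np.radians(B[0]); R2=np.array([[np.cos(a),np.sin(a)],[-np.sin(a),np.cos(a)]])
        l=(rib[:,:2]-cr)@R2.T; w=half_w+.0015; ax=(abs(l[:,0])>rmin)&(abs(l[:,1])<w); ay=(abs(l[:,1])>rmin)&(abs(l[:,0])<w)
        cr=cr+np.array([np.median(l[ay,0]),np.median(l[ax,1])])@R2
    print("rib centre",cr.round(4),B)
    return ce,A[0]
E
python3 - <<'E'
from h import *
p,R,o=tool(); print(p)
print("w3"); ce,a=cone("w3",(.523,-.2035),.063,.006,.017,.022,.037)
print("w1"); cone("w1",(.523,-.2035),.063,.006,.017,.022,.037)
E
```

```text
[ 0.51226011 -0.20776826  0.13144238]
w3
circle [ 0.5233 -0.2018  0.0217] n 32 resid 0.00013
rib angle (np.float64(-8.53819019157613), np.int64(640), [(0, 191, np.float64(3.43)), (1, 213, np.float64(-0.06)), (2, 172, np.float64(-4.52)), (3, 64, np.float64(0.5))])
rib centre [ 0.5233 -0.201 ] (np.float64(-8.814776959049293), np.int64(614), [(0, 186, np.float64(0.14)), (1, 200, np.float64(0.0)), (2, 168, np.float64(-0.34)), (3, 60, np.float64(1.05))])
w1
circle [ 0.5231 -0.202   0.0214] n 30 resid 0.00019
rib angle (np.float64(-8.223155918838955), np.int64(260), [(0, 81, np.float64(-0.27)), (1, 74, np.float64(-1.67)), (2, 37, np.float64(0.25)), (3, 68, np.float64(2.88))])
rib centre [ 0.5236 -0.2022] (np.float64(-7.920534004695836), np.int64(253), [(0, 76, np.float64(-0.33)), (1, 74, np.float64(0.68)), (2, 36, np.float64(-1.31)), (3, 67, np.float64(0.01))])
```

```bash
python3 - <<'E'
from h import *
plan((.5232,-.2018,.034),np.radians(-21.9))
E
```

```text
from [ 0.5123 -0.2078  0.1314] yaw -21.82
shift tool [ 0.0077 -0.0097  0.0975] turn [ 0.0005 -0.0022  0.0015] deg [ 0.03 -0.12  0.08]
shift in final axes [ 0.0079 -0.0096  0.0974]
```

```bash
python3 -m pendant '[[[0.0079,-0.0096,0.0,0,0,0,-1],[0,0,0.02,0,0,0,-1],[0,0,0.02,0,0,0,-1],[0,0,0.02,0,0,0,-1],[0,0,0.02,0,0,0,-1],[0,0,0.0175,0,0,0,-1],[0,0,0,0,0,0,-1],[0,0,0,0,0,0,-1]]]'
python3 - <<'E'
from h import *
plan((.5232,-.2018,.034),np.radians(-21.9)); snap("wrist","w4")
E
```

```text
time_s: 5.4
eef_pos: [0.5234, -0.2006, 0.033]
eef_rot: [0.0, 0.982, -0.188, 0.0]
wrist_force: [0.7, -0.9, -0.1]
opening: 1.003
from [ 0.5234 -0.2006  0.033 ] yaw -21.67
shift tool [ 0.0003  0.0011 -0.001 ] turn [-0.0001 -0.0004  0.0041] deg [-0.   -0.02  0.23]
shift in final axes [ 0.0003  0.0011 -0.001 ]
```

View pics/w4.png

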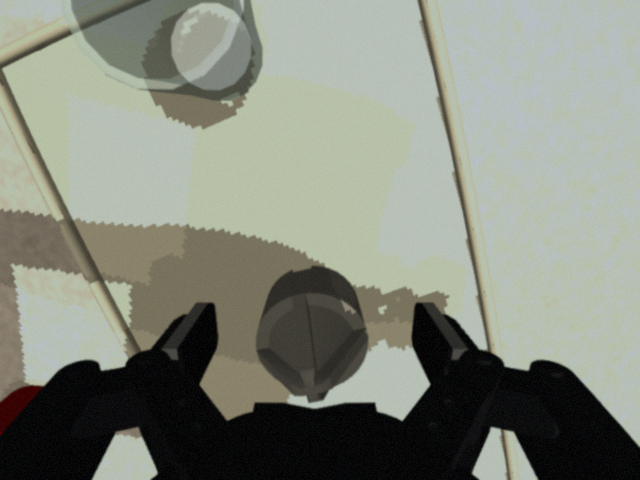

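The cone sits centred between the pads at (312,335). Close.

```bash
python3 -m pendant '[[[0.0003,0.0008,-0.0005,0,0,0,-1],[0,0,0,0,0,0,1],[0,0,0,0,0,0,1],[0,0,0,0,0,0,1],[0,0,0,0,0,0,1],[0,0,0,0,0,0,1],[0,0,0,0,0,0,1],[0,0,0,0,0,0,1]]]'
python3 - <<'E'
from h import *
plan((.5232,-.2018,.034),np.radians(-21.9)); snap("wrist","w5")
E
```

```text
time_s: 6.25
eef_pos: [0.5231, -0.2021, 0.0338]
eef_rot: [0.0, 0.982, -0.188, 0.001]
wrist_force: [-1.1, 0.3, 6.0]
opening: 0.497
from [ 0.5231 -0.2021  0.0338] yaw -21.67
shift tool [-0.     -0.0003 -0.0002] turn [ 0.0003 -0.0012  0.004 ] deg [ 0.01 -0.07  0.23]
shift in final axes [-0.     -0.0003 -0.0002]
```

View pics/w5.png

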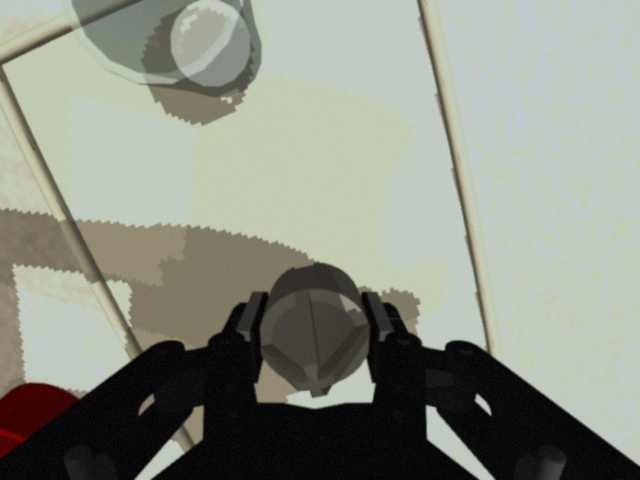

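```bash
python3 -m pendant '[[[0,0,-0.01,0,0,0,1],[0,0,-0.03,0,0,0,1],[0,0,-0.04,0,0,0,1],[0,0,-0.045,0,0,0,1],[0,0,-0.045,0,0,0,1],[0,0,-0.045,0,0,0,1],[0,0,0,0,0,0,1],[0,0,0,0,0,0,1]]]'
python3 - <<'E'
from h import *
plan((.5565,.2190,.25),np.radians(-21.7-41)); c,im,d=snap("wrist","w6")
p,R,o=tool(); print(o['opening'],p); hmap(c,d,p[:2],half=.035,res=.0002,tag="h6",zmax=.3,zr=(p[2]-.005,p[2]+.03))
E
```

```text
time_s: 7.1
eef_pos: [0.523, -0.2019, 0.2496]
eef_rot: [0.001, 0.982, -0.188, 0.001]
wrist_force: [-0.4, 0.0, -1.0]
opening: 0.497
from [ 0.523  -0.2019  0.2496] yaw -21.67
shift tool [-0.1242 -0.4035 -0.0009] turn [-5.000e-04 -2.900e-03  7.162e-01] deg [-3.000e-02 -1.700e-01  4.103e+01]
shift in final axes [-0.3587 -0.2228 -0.0004]
0.49896372725656024 [ 0.52212122 -0.20137899  0.24770056]
```

View pics/w6.png

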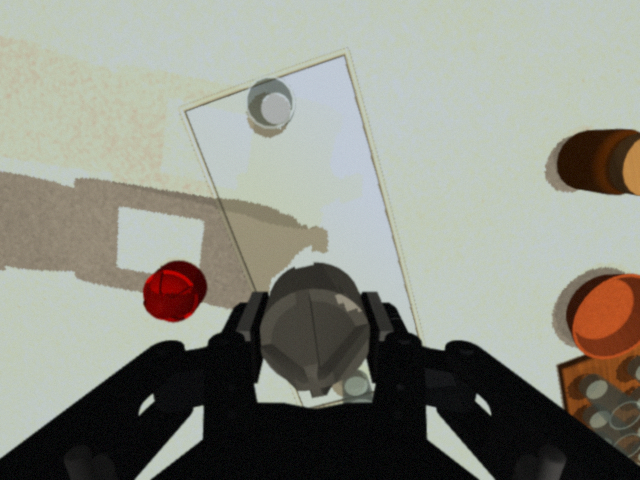

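View pics/h6.png

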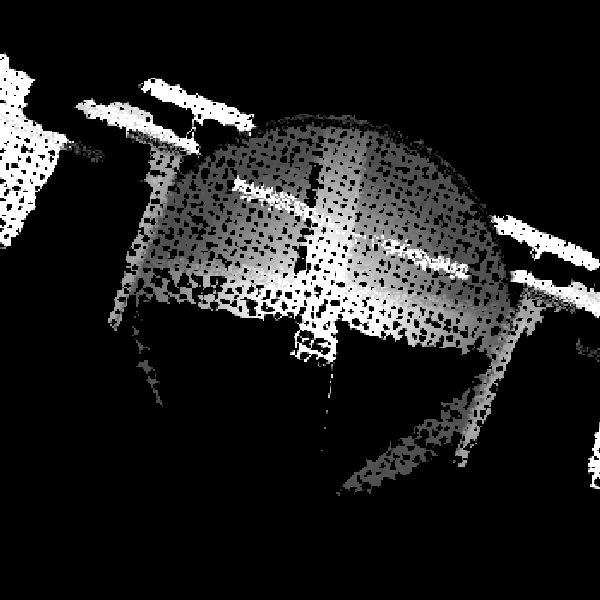

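The cone hangs upright in the jaws, in the same orientation. I'll check its centre in the hand.

```bash
python3 - <<'E'
from h import *
c,im,d=load("w6"); P,u,v=cloud(c,d); p,R,o=tool(); print(p)
L=(P-p)@R  # tool frame
m=(abs(L[:,0])<.0205)&(L[:,1]<.0)&(L[:,1]>-.03)
zz=-L[:,2]; h,e=np.histogram(zz[m],bins=np.arange(-.02,.04,.001)); print([(round(b,3),int(n)) for b,n in zip(e,h) if n>15])
s=L[m&(zz>.001)&(zz<.0065)]; E=[]
th=np.degrees(np.arctan2(s[:,1],s[:,0])); r=np.hypot(s[:,0],s[:,1])
for a0 in range(-160,-20,8):
    k=(th>=a0)&(th<a0+8)
    if k.sum()>8: E.append(s[k][np.argsort(r[k])[-4:-1],:2].mean(0))
E=np.array(E); print(len(E),circ(E).round(4)); print(np.c_[E,np.hypot(*E.T)].round(4)[::3])
# rib toward -y
k=m&(zz>.004)&(zz<.02); 
Q=L[k]; r=np.hypot(Q[:,0],Q[:,1])
for a in np.arange(.012,.018,.001):
    q=Q[(r>=a)&(r<a+.001)]; hi=q[q[:,2]<np.percentile(q[:,2],50)-.002]; print(a.round(3),len(hi),np.median(hi[:,:2],axis=0).round(4))
E
```

```text
[ 0.52212122 -0.20137899  0.24770056]
[(np.float64(-0.02), 49), (np.float64(-0.019), 66), (np.float64(-0.018), 65), (np.float64(-0.017), 66), (np.float64(-0.016), 69), (np.float64(-0.015), 77), (np.float64(-0.014), 68), (np.float64(-0.013), 82), (np.float64(-0.012), 72), (np.float64(-0.011), 73), (np.float64(-0.01), 86), (np.float64(-0.009), 76), (np.float64(-0.008), 90), (np.float64(-0.007), 72), (np.float64(-0.006), 87), (np.float64(-0.005), 90), (np.float64(-0.004), 83), (np.float64(-0.003), 90), (np.float64(-0.002), 86), (np.float64(-0.001), 87), (np.float64(0.0), 96), (np.float64(0.001), 102), (np.float64(0.002), 103), (np.float64(0.003), 98), (np.float64(0.004), 158), (np.float64(0.005), 775), (np.float64(0.006), 969), (np.float64(0.007), 341), (np.float64(0.008), 295), (np.float64(0.009), 313), (np.float64(0.01), 280), (np.float64(0.011), 289), (np.float64(0.012), 295), (np.float64(0.013), 285), (np.float64(0.014), 281), (np.float64(0.015), 284), (np.float64(0.016), 313), (np.float64(0.017), 311), (np.float64(0.018), 246), (np.float64(0.019), 218), (np.float64(0.02), 212), (np.float64(0.021), 219), (np.float64(0.022), 209), (np.float64(0.023), 195), (np.float64(0.024), 177), (np.float64(0.025), 153), (np.float64(0.026), 158), (np.float64(0.027), 175), (np.float64(0.028), 134), (np.float64(0.029), 150), (np.float64(0.03), 222), (np.float64(0.031), 226), (np.float64(0.032), 153), (np.float64(0.033), 24), (np.float64(0.034), 16), (np.float64(0.035), 20)]
18 [ 0.0018 -0.      0.0225]
[[-0.0195 -0.0101  0.022 ]
 [-0.0131 -0.0162  0.0208]
 [-0.007  -0.0207  0.0219]
 [ 0.0025 -0.0225  0.0226]
 [ 0.0121 -0.0204  0.0237]
 [ 0.0197 -0.014   0.0242]]
0.012 59 [ 0.0092 -0.0082]
0.013 98 [ 0.0018 -0.0127]
0.014 115 [ 0.0004 -0.0142]
0.015 131 [ 0.0057 -0.0142]
0.016 151 [ 0.0011 -0.0157]
0.017 143 [ 0.0156 -0.007 ]
```

```bash
python3 -m pendant '[[[0,0,0,0,0,0,1]]]'; python3 - <<'E'
from h import *
for i in range(4):
    print(cam_in_tool()[0].round(4), tool()[0].round(4), tool()[2]['q'].round(4), tool()[2]['time_s']); ctrl.camera("wrist")
c,_,_=load("w6"); T=np.linalg.inv(c["camera_from_world"]); print("w6 cam",T[:3,3].round(4)); print("now cam",np.linalg.inv(ctrl.calibration("wrist")["camera_from_world"])[:3,3].round(4))
E
```

```text
time_s: 7.25
eef_pos: [0.5216, -0.201, 0.2461]
eef_rot: [-0.001, 0.982, -0.188, -0.002]
wrist_force: [-0.4, 0.4, -0.6]
opening: 0.497
[ 0.0012 -0.073  -0.1186] [ 0.5216 -0.201   0.2461] [-0.5803  0.1568  1.6558  0.      1.3327 -0.202 ] 7.25
[ 0.0013 -0.073  -0.1186] [ 0.5216 -0.2011  0.246 ] [-0.5803  0.1572  1.6556  0.      1.3327 -0.2021] 7.3
[ 0.0013 -0.073  -0.1186] [ 0.5217 -0.2012  0.2461] [-0.5803  0.1572  1.6553  0.      1.3327 -0.202 ] 7.35
[ 0.0012 -0.073  -0.1186] [ 0.5219 -0.2013  0.2464] [-0.5803  0.1572  1.6548  0.      1.3328 -0.202 ] 7.4
w6 cam [ 0.5508 -0.1343  0.3682]
now cam [ 0.5505 -0.1342  0.3653]
```

```bash
python3 - <<'E'
from h import *
plan((.5563,.2193,.25),np.radians(-62.6))
E
```

```text
from [ 0.5221 -0.2014  0.2467] yaw -21.67
shift tool [-0.1236 -0.4036 -0.0028] turn [4.000e-04 2.600e-03 7.143e-01] deg [2.000e-02 1.500e-01 4.093e+01]
shift in final axes [-0.3578 -0.224  -0.0033]
```

```bash
python3 -m pendant '[[[-0.0124,-0.0404,-0.0003,0,0,0,1],[-0.0124,-0.0404,-0.0003,0,0,0,1],[-0.0124,-0.0404,-0.0003,0,0,0,1],[-0.0124,-0.0404,-0.0003,0,0,0,1],[-0.0124,-0.0404,-0.0003,0,0,0,1],[-0.0124,-0.0404,-0.0003,0,0,0,1],[-0.0124,-0.0404,-0.0003,0,0,0,1],[-0.0124,-0.0404,-0.0003,0,0,0,1],[-0.0124,-0.0404,-0.0003,0,0,0,1],[-0.0120,-0.0400,-0.0003,0,0,0,1]]]'
python3 -m pendant '[[[0,0,0,0,0,0.119,1],[0,0,0,0,0,0.119,1],[0,0,0,0,0,0.119,1],[0,0,0,0,0,0.119,1],[0,0,0,0,0,0.119,1],[0,0,0,0,0,0.119,1],[0,0,0,0,0,0,1],[0,0,0,0,0,0,1],[0,0,0,0,0,0,1]]]'
python3 - <<'E'
from h import *
plan((.5563,.2193,.25),np.radians(-62.6)); c,im,d=snap("wrist","w7"); snap("side","s7"); plan((.5563,.2193,.25),np.radians(-62.6))
E
```

```text
time_s: 8.45
eef_pos: [0.5564, 0.2208, 0.2504]
eef_rot: [0.0, 0.982, -0.188, -0.0]
wrist_force: [-0.8, -0.2, -1.1]
opening: 0.499
time_s: 9.35
eef_pos: [0.5567, 0.219, 0.2508]
eef_rot: [0.0, 0.855, -0.518, -0.0]
wrist_force: [0.6, -0.1, -1.0]
opening: 0.498
from [0.5567 0.219  0.2508] yaw -62.45
shift tool [-0.0005  0.0002  0.0008] turn [0.0004 0.0002 0.0027] deg [0.02 0.01 0.15]
shift in final axes [-0.0005  0.0002  0.0008]
from [0.5567 0.219  0.251 ] yaw -62.5
shift tool [-0.0005  0.0003  0.001 ] turn [0.0002 0.0001 0.0017] deg [0.01 0.   0.1 ]
shift in final axes [-0.0005  0.0003  0.001 ]
```

View pics/w7.png

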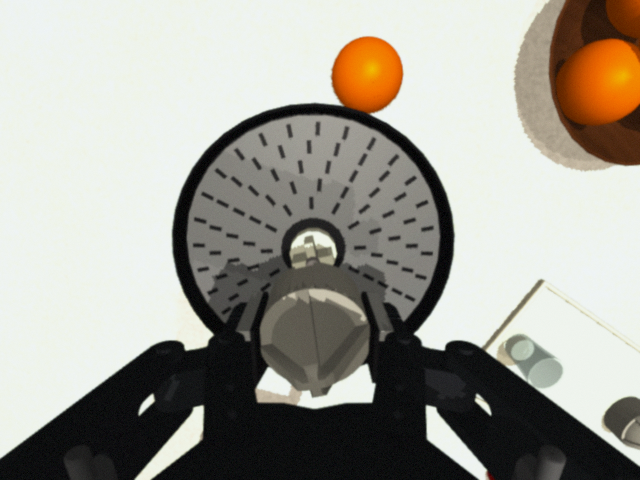

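View pics/s7.png

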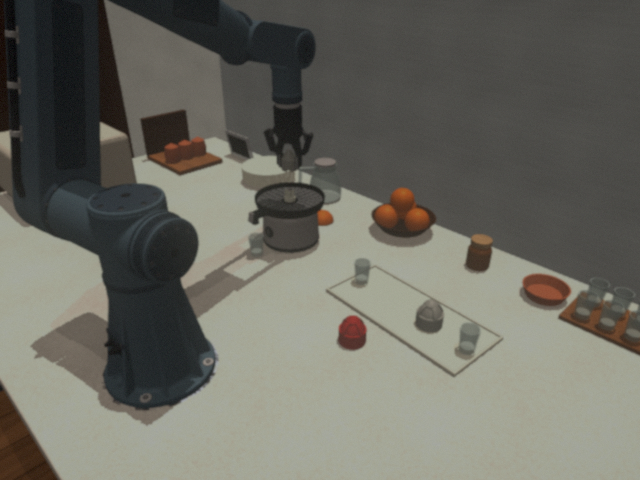

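Above the spindle, with the tooth and ring at (313,245). The cone's up-image rib lines up with the tooth. Now descending in steps.

```bash
python3 -m pendant '[[[-0.0005,0.0003,0.01,0,0,0.0017,1],[0,0,0.015,0,0,0,1],[0,0,0.015,0,0,0,1],[0,0,0.005,0,0,0,1],[0,0,0,0,0,0,1],[0,0,0,0,0,0,1],[0,0,0,0,0,0,1]]]'
python3 - <<'E'
from h import *
plan((.5563,.2193,.205),np.radians(-62.6)); print(tool()[2]['wrist_force'])
E
```

```text
time_s: 10.15
eef_pos: [0.5568, 0.2194, 0.2068]
eef_rot: [-0.0, 0.854, -0.52, 0.0]
wrist_force: [0.8, 0.5, 0.1]
opening: 0.496
from [0.5568 0.2194 0.2068] yaw -62.68
shift tool [-0.0001  0.0005  0.0018] turn [-0.0012 -0.0004 -0.0013] deg [-0.07 -0.02 -0.08]
shift in final axes [-0.0001  0.0005  0.0018]
[0.75785944 0.5346866  0.12150268]
```

```bash
python3 -m pendant '[[[0,0.0004,0.004,0,0,0,1],[0,0,0.004,0,0,0,1],[0,0,0.004,0,0,0,1],[0,0,0,0,0,0,1]]]';python3 -m pendant '[[[0,0,0.003,0,0,0,1],[0,0,0.003,0,0,0,1],[0,0,0,0,0,0,1]]]'
python3 - <<'E'
from h import *
plan((.5563,.2193,.1675),np.radians(-62.6)); print(tool()[2]['wrist_force'],tool()[2]['torque'])
E
```

```text
time_s: 10.55
eef_pos: [0.5554, 0.219, 0.1932]
eef_rot: [0.0, 0.854, -0.52, -0.001]
wrist_force: [0.7, -0.9, -1.0]
opening: 0.502
time_s: 10.85
eef_pos: [0.5557, 0.219, 0.1875]
eef_rot: [0.0, 0.854, -0.52, -0.0]
wrist_force: [-0.2, -0.4, -0.3]
opening: 0.498
from [0.5557 0.219  0.1875] yaw -62.68
shift tool [ 0.0001 -0.0007  0.02  ] turn [ 0.0008  0.0003 -0.0014] deg [ 0.05  0.02 -0.08]
shift in final axes [ 0.0001 -0.0007  0.02  ]
[-0.16791018 -0.42504373 -0.25892174] [-0.04420298  0.00157218 -0.00646157]
```

```bash
python3 -m pendant '[[[0,-0.0003,0.0025,0,0,0,1],[0,0,0.0025,0,0,0,1],[0,0,0,0,0,0,1]]]';python3 -m pendant '[[[0,0,0.003,0,0,0,1],[0,0,0,0,0,0,1]]]'
```

```text
time_s: 11.15
eef_pos: [0.556, 0.2192, 0.1826]
eef_rot: [0.0, 0.854, -0.52, -0.0]
wrist_force: [0.3, -0.4, -0.2]
opening: 0.497
time_s: 11.35
eef_pos: [0.5559, 0.2192, 0.1796]
eef_rot: [0.0, 0.854, -0.52, -0.0]
wrist_force: [0.8, 0.7, 0.2]
opening: 0.496
```

The socket has passed the tooth tops with no force. Continuing down.

```bash
python3 -m pendant '[[[0,0,0.004,0,0,0,1],[0,0,0.004,0,0,0,1],[0,0,0.002,0,0,0,1],[0,0,0,0,0,0,1]]]';python3 -m pendant '[[[0,0,0.001,0,0,0,1],[0,0,0.001,0,0,0,1],[0,0,0,0,0,0,1]]]';python3 -m pendant '[[[0,0,0.001,0,0,0,1],[0,0,0,0,0,0,1]]]'
```

```text
time_s: 11.75
eef_pos: [0.5558, 0.2192, 0.1694]
eef_rot: [0.0, 0.854, -0.52, -0.0]
wrist_force: [-0.6, -0.1, -0.6]
opening: 0.499
time_s: 12.05
eef_pos: [0.5562, 0.2192, 0.168]
eef_rot: [0.0, 0.854, -0.52, -0.0]
wrist_force: [-0.3, -0.4, -1.0]
opening: 0.498
time_s: 12.25
eef_pos: [0.5564, 0.2193, 0.1678]
eef_rot: [-0.0, 0.854, -0.52, 0.0]
wrist_force: [-2.5, -0.8, 3.9]
opening: 0.498
```

Contact came at 0.1678, the expected seated height. Release and rise.

```bash
python3 -m pendant '[[[0,0,0,0,0,0,-1],[0,0,0,0,0,0,-1],[0,0,0,0,0,0,-1],[0,0,0,0,0,0,-1],[0,0,0,0,0,0,-1],[0,0,-0.01,0,0,0,-1],[0,0,-0.02,0,0,0,-1],[0,0,-0.03,0,0,0,-1],[0,0,-0.03,0,0,0,-1]]]'
python3 - <<'E'
from h import *
aim((.5565,.219,.18),.265,np.radians(-62.6))
E
```

```text
time_s: 13.15
eef_pos: [0.556, 0.2192, 0.2585]
eef_rot: [0.0, 0.854, -0.52, -0.0]
wrist_force: [-0.2, 0.4, 0.6]
opening: 1.0
from [0.556  0.2192 0.2585] yaw -62.68
shift tool [-0.0006  0.0125 -0.0065] turn [ 0.0004  0.0002 -0.0014] deg [ 0.02  0.01 -0.08]
shift in final axes [-0.0006  0.0125 -0.0065]
```

```bash
python3 -m pendant '[[[0,0.007,-0.005,0,0,0,-1],[0,0.006,-0.0,0,0,0,-1],[0,0,0,0,0,0,-1],[0,0,0,0,0,0,-1],[0,0,0,0,0,0,-1]]]'
python3 - <<'E'
from h import *
c,im,d=snap("wrist","w8"); P,u,v=cloud(c,d); m=(np.hypot(P[:,0]-.556,P[:,1]-.219)<.02)&(P[:,2]<.23)
print("top z",np.percentile(P[m,2],[99,99.8]))
cone("w8",(.5563,.219),.197,.006,.017,.022,.171)
E
```

```text
time_s: 13.65
eef_pos: [0.5441, 0.2132, 0.2608]
eef_rot: [0.001, 0.854, -0.52, -0.001]
wrist_force: [-0.3, 0.7, 0.1]
opening: 1.002
top z [0.1985825  0.19902225]
circle [0.5578 0.2189 0.0217] n 33 resid 0.00011
rib angle (np.float64(40.531811392105304), np.int64(673), [(0, 225, np.float64(-0.18)), (1, 170, np.float64(-4.36)), (2, 75, np.float64(2.33)), (3, 203, np.float64(3.1))])
rib centre [0.5585 0.2193] (np.float64(40.40061404646192), np.int64(651), [(0, 210, np.float64(0.54)), (1, 170, np.float64(-1.09)), (2, 71, np.float64(1.87)), (3, 200, np.float64(-0.39))])
```

View pics/w8.png

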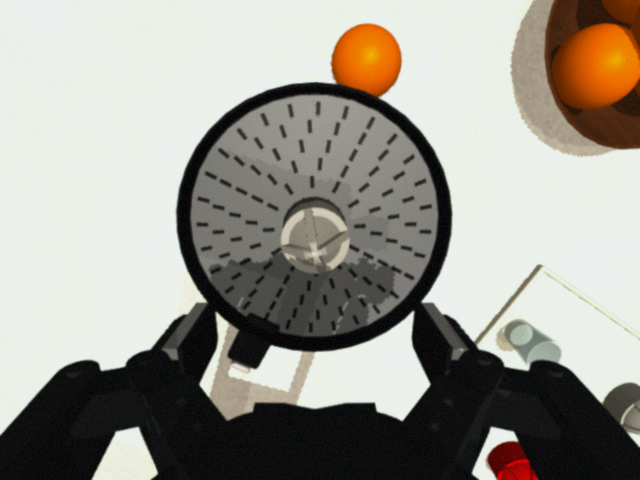

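Small cone is home: its tip reads z≈0.198 against 0.197 expected, and the ribs are at 40.5°. In this view it sits at (315,240). Now the large cone, the grey one on the platter.

```bash
python3 - <<'E'
from h import *
ce,a=cone("w1",(.508,-.306),.072,.015,.026,.031,.039,thr=.002,half_w=.005)
aim((ce[0],ce[1],.05),.145,np.radians(-42))
E
```

```text
circle [ 0.5096 -0.3123  0.0303] n 21 resid 0.00027
rib angle (np.float64(-30.385664784498275), np.int64(461), [(0, 154, np.float64(4.4)), (1, 162, np.float64(-1.22)), (2, 100, np.float64(-4.5)), (3, 45, np.float64(5.41))])
rib centre [ 0.5107 -0.3114] (np.float64(-30.051465756986797), np.int64(425), [(0, 144, np.float64(0.36)), (1, 142, np.float64(0.43)), (2, 97, np.float64(-0.81)), (3, 42, np.float64(3.13))])
from [0.5443 0.2132 0.261 ] yaw -62.68
shift tool [0.4536 0.2814 0.1162] turn [ 0.0016  0.0009 -0.3609] deg [  0.09   0.05 -20.68]
shift in final axes [0.3249 0.4236 0.116 ]
```

```bash
python3 -m pendant '[[[0.038,0.0235,0,0,0,0,-1],[0.038,0.0235,0,0,0,0,-1],[0.038,0.0235,0,0,0,0,-1],[0.038,0.0235,0,0,0,0,-1],[0.038,0.0235,0,0,0,0,-1],[0.038,0.0235,0,0,0,0,-1],[0.038,0.0235,0,0,0,0,-1],[0.038,0.0235,0,0,0,0,-1],[0.038,0.0235,0,0,0,0,-1],[0.038,0.0235,0,0,0,0,-1]]]'
python3 -m pendant '[[[0.0368,0.0232,0,0,0,0,-1],[0.0368,0.0232,0,0,0,0,-1],[0,0,0.029,0,0,-0.12,-1],[0,0,0.029,0,0,-0.12,-1],[0,0,0.029,0,0,-0.12,-1],[0,0,0.029,0,0,0,-1],[0,0,0,0,0,0,-1],[0,0,0,0,0,0,-1],[0,0,0,0,0,0,-1]]]'
python3 - <<'E'
from h import *
print(tool()[0]); c,im,d=snap("wrist","w9")
ce,a=cone("w9",(.5096,-.3118),.072,.015,.026,.031,.039,thr=.002,half_w=.005)
hmap(c,d,(.51,-.312),half=.04,res=.0002,zmax=.08,tag="h9",zr=(.03,.074))
E
```

```text
time_s: 14.7
eef_pos: [0.5099, -0.234, 0.2616]
eef_rot: [-0.0, 0.854, -0.52, -0.0]
wrist_force: [1.3, -0.6, -0.9]
opening: 1.0
time_s: 15.6
eef_pos: [0.5038, -0.3197, 0.1479]
eef_rot: [0.001, 0.933, -0.359, 0.001]
wrist_force: [0.3, 0.2, -0.2]
opening: 0.996
[ 0.5038221  -0.31967461  0.14791993]
circle [ 0.5094 -0.3125  0.0306] n 31 resid 0.00015
rib angle (np.float64(-31.195757521024827), np.int64(984), [(0, 276, np.float64(1.68)), (1, 342, np.float64(-0.07)), (2, 233, np.float64(-1.98)), (3, 133, np.float64(0.91))])
rib centre [ 0.5098 -0.3119] (np.float64(-31.175176786399668), np.int64(952), [(0, 268, np.float64(-0.3)), (1, 323, np.float64(0.09)), (2, 231, np.float64(-0.37)), (3, 130, np.float64(0.55))])
```

View pics/w9.png

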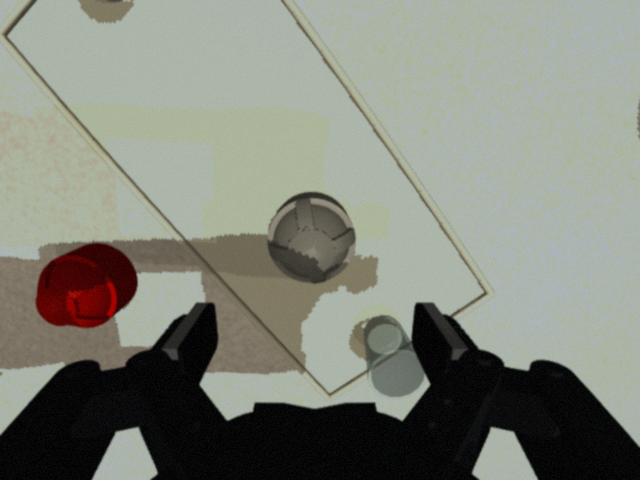

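View pics/h9.png

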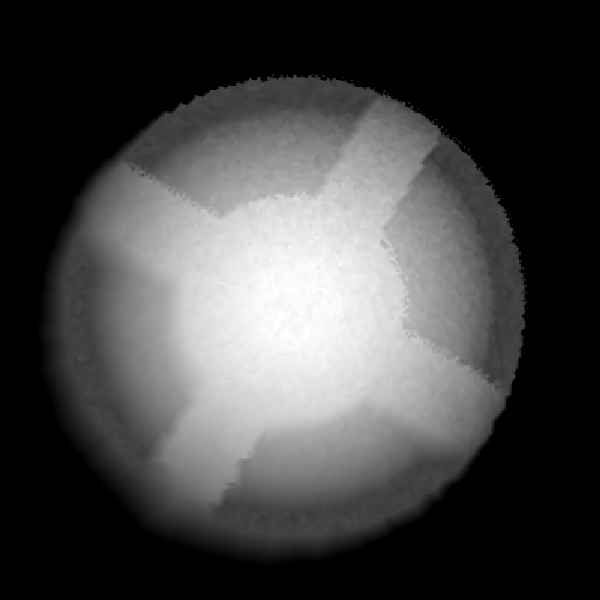

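The large cone (grey, on the platter) is at (311,237). The red one at (88,290) stays put. Approach.

```bash
python3 - <<'E'
from h import *
plan((.5095,-.3124,.034),np.radians(-42))
E
```

```text
from [ 0.5039 -0.3197  0.1482] yaw -42.05
shift tool [-0.0012 -0.0092  0.1142] turn [ 0.0001 -0.0034 -0.0009] deg [ 0.01 -0.19 -0.05]
shift in final axes [-0.0008 -0.0092  0.1142]
```

```bash
python3 -m pendant '[[[-0.001,-0.0092,0.0,0,0,0,-1],[0,0,0.023,0,0,0,-1],[0,0,0.023,0,0,0,-1],[0,0,0.023,0,0,0,-1],[0,0,0.023,0,0,0,-1],[0,0,0.02,0,0,0,-1],[0,0,0,0,0,0,-1],[0,0,0,0,0,0,-1],[0,0,0,0,0,0,-1]]]'
python3 - <<'E'
from h import *
plan((.5095,-.3124,.034),np.radians(-42)); snap("wrist","w10")
E
```

```text
time_s: 16.55
eef_pos: [0.5095, -0.312, 0.0359]
eef_rot: [0.001, 0.933, -0.359, 0.001]
wrist_force: [0.2, -0.2, -0.2]
opening: 1.0
from [ 0.5095 -0.312   0.0359] yaw -42.04
shift tool [0.0003 0.0002 0.0019] turn [-0.     -0.0029 -0.0006] deg [-0.   -0.17 -0.04]
shift in final axes [0.0003 0.0002 0.0019]
```

View pics/w10.png

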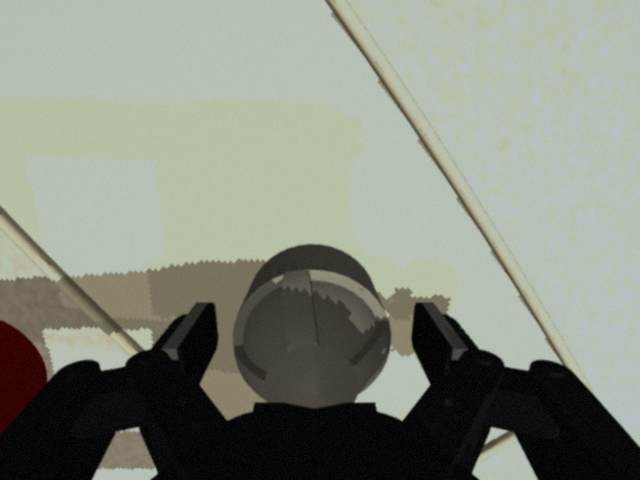

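Centred at (312,330). Close and lift.

```bash
python3 -m pendant '[[[0,0,0.0012,0,0,0,-1],[0,0,0,0,0,0,1],[0,0,0,0,0,0,1],[0,0,0,0,0,0,1],[0,0,0,0,0,0,1],[0,0,0,0,0,0,1],[0,0,0,0,0,0,1]]]'
python3 -m pendant '[[[0,0,-0.01,0,0,0,1],[0,0,-0.03,0,0,0,1],[0,0,-0.045,0,0,0,1],[0,0,-0.05,0,0,0,1],[0,0,-0.05,0,0,0,1],[0,0,-0.05,0,0,0,1],[0,0,-0.03,0,0,0,1],[0,0,0,0,0,0,1],[0,0,0,0,0,0,1],[0,0,0,0,0,0,1]]]'
python3 - <<'E'
from h import *
# ridge -31.2 at yaw -42.05 -> need 40.5-90
yaw=-42.05+(40.5-90+31.2); print(yaw)
plan((.5563,.2192,.30),np.radians(yaw)); c,im,d=snap("wrist","w11")
P,u,v=cloud(c,d); p,R,o=tool(); L=(P-p)@R; zz=-L[:,2]
m=(abs(L[:,0])<.029)&(L[:,1]<-.01)&(L[:,1]>-.033)
h,e=np.histogram(zz[m],bins=np.arange(-.01,.02,.001)); print([(round(float(b),3),int(n)) for b,n in zip(e,h)])
E
```

```text
time_s: 17.3
eef_pos: [0.5088, -0.3118, 0.0338]
eef_rot: [0.0, 0.933, -0.359, 0.001]
wrist_force: [0.3, 0.5, 5.9]
opening: 0.7
time_s: 18.3
eef_pos: [0.5074, -0.3106, 0.2959]
eef_rot: [-0.001, 0.933, -0.359, -0.002]
wrist_force: [-0.0, -0.7, -1.4]
opening: 0.7
-60.349999999999994
from [ 0.5074 -0.3106  0.2959] yaw -42.06
shift tool [-0.3186 -0.4261 -0.0029] turn [0.0005 0.0035 0.3193] deg [ 0.03  0.2  18.29]
shift in final axes [-0.4363 -0.3046 -0.0041]
[(-0.01, 78), (-0.009, 100), (-0.008, 94), (-0.007, 95), (-0.006, 96), (-0.005, 97), (-0.004, 107), (-0.003, 100), (-0.002, 95), (-0.001, 106), (-0.0, 110), (0.001, 116), (0.002, 107), (0.003, 119), (0.004, 130), (0.005, 121), (0.006, 421), (0.007, 1188), (0.008, 604), (0.009, 263), (0.01, 267), (0.011, 287), (0.012, 349), (0.013, 339), (0.014, 367), (0.015, 336), (0.016, 364), (0.017, 387), (0.018, 418)]
```

View pics/w11.png

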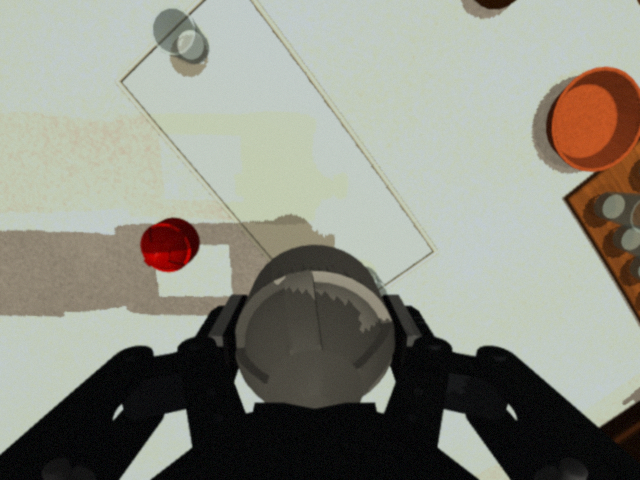

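```bash
python3 -m pendant '[[[-0.027,-0.036,0,0,0,0,1],[-0.027,-0.036,0,0,0,0,1],[-0.027,-0.036,0,0,0,0,1],[-0.027,-0.036,0,0,0,0,1],[-0.027,-0.036,0,0,0,0,1],[-0.027,-0.036,0,0,0,0,1],[-0.027,-0.036,0,0,0,0,1],[-0.027,-0.036,0,0,0,0,1],[-0.027,-0.036,0,0,0,0,1],[-0.027,-0.036,0,0,0,0,1]]]'
python3 -m pendant '[[[-0.0243,-0.0330,0,0,0,0,1],[-0.0243,-0.0330,0,0,0,0,1],[0,0,0,0,0,0.1065,1],[0,0,0,0,0,0.1065,1],[0,0,0,0,0,0.1065,1],[0,0,0,0,0,0,1],[0,0,0,0,0,0,1],[0,0,0,0,0,0,1],[0,0,0,0,0,0,1]]]'
python3 - <<'E'
from h import *
plan((.5563,.2192,.25),np.radians(-60.35)); c,im,d=snap("wrist","w12")
P,u,v=cloud(c,d); p,R,o=tool(); L=(P-p)@R; zz=-L[:,2]
m=(abs(L[:,0])<.029)&(L[:,1]<-.01)&(L[:,1]>-.033)
h,e=np.histogram(zz[m],bins=np.arange(-.0,.012,.001)); print([(round(float(b),3),int(n)) for b,n in zip(e,h)]); print(p)
E
```

```text
time_s: 19.35
eef_pos: [0.548, 0.1386, 0.296]
eef_rot: [0.001, 0.933, -0.359, -0.001]
wrist_force: [0.7, -0.1, -0.2]
opening: 0.704
time_s: 20.25
eef_pos: [0.5569, 0.2182, 0.2976]
eef_rot: [0.0, 0.865, -0.502, -0.0]
wrist_force: [0.7, 0.1, -1.2]
opening: 0.707
from [0.5569 0.2182 0.2976] yaw -60.3
shift tool [-0.0012  0.      0.0476] turn [0.0005 0.0002 0.0009] deg [0.03 0.01 0.05]
shift in final axes [-0.0012  0.0001  0.0476]
[(-0.0, 108), (0.001, 110), (0.002, 103), (0.003, 109), (0.004, 130), (0.005, 198), (0.006, 891), (0.007, 1022), (0.008, 322), (0.009, 244), (0.01, 290)]
[0.55699971 0.21821059 0.29776152]
```

View pics/w12.png

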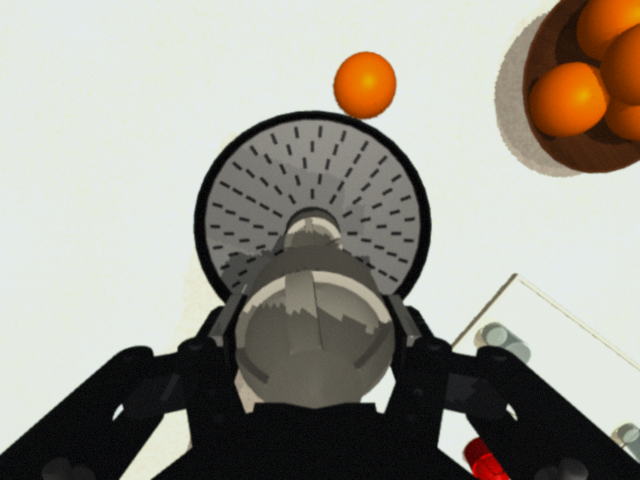

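Lined up over the small cone, visible at (312,235). Descending.

```bash
python3 -m pendant '[[[-0.0012,0,0.015,0,0,0,1],[0,0,0.02,0,0,0,1],[0,0,0.02,0,0,0,1],[0,0,0.012,0,0,0,1],[0,0,0,0,0,0,1],[0,0,0,0,0,0,1],[0,0,0,0,0,0,1]]]'
python3 - <<'E'
from h import *
plan((.5562,.2192,.1665),np.radians(-60.35))
E
```

```text
time_s: 21.0
eef_pos: [0.5571, 0.2195, 0.2321]
eef_rot: [-0.001, 0.864, -0.503, 0.001]
wrist_force: [0.1, -0.2, -0.4]
opening: 0.706
from [0.5571 0.2195 0.2321] yaw -60.35
shift tool [-0.0002  0.0011  0.0656] turn [-0.0019 -0.0007 -0.    ] deg [-0.11 -0.04 -0.  ]
shift in final axes [-0.0002  0.001   0.0656]
```

```bash
python3 -m pendant '[[[0,0.0003,0.008,0,0,0,1],[0,0,0.008,0,0,0,1],[0,0,0.008,0,0,0,1],[0,0,0.008,0,0,0,1],[0,0,0.004,0,0,0,1],[0,0,0,0,0,0,1],[0,0,0,0,0,0,1]]]'
python3 - <<'E'
from h import *
plan((.5562,.2192,.1665),np.radians(-60.35))
E
```

```text
time_s: 21.7
eef_pos: [0.5563, 0.2193, 0.1949]
eef_rot: [-0.0, 0.864, -0.503, 0.0]
wrist_force: [-0.5, 0.0, -0.9]
opening: 0.703
from [0.5563 0.2193 0.1949] yaw -60.36
shift tool [0.     0.0001 0.0284] turn [-0.      0.     -0.0001] deg [-0.    0.   -0.01]
shift in final axes [0.     0.0001 0.0284]
```

```bash
python3 -m pendant '[[[0,0,0.005,0,0,0,1],[0,0,0.005,0,0,0,1],[0,0,0.003,0,0,0,1],[0,0,0,0,0,0,1]]]'; python3 -m pendant '[[[0,0,0.003,0,0,0,1],[0,0,0.003,0,0,0,1],[0,0,0,0,0,0,1]]]'; python3 -m pendant '[[[0,0,0.002,0,0,0,1],[0,0,0.002,0,0,0,1],[0,0,0,0,0,0,1]]]'
```

```text
time_s: 22.1
eef_pos: [0.5557, 0.2192, 0.1811]
eef_rot: [0.0, 0.864, -0.503, -0.0]
wrist_force: [-0.4, -0.0, -1.0]
opening: 0.702
time_s: 22.4
eef_pos: [0.5559, 0.2192, 0.1753]
eef_rot: [0.0, 0.864, -0.503, -0.0]
wrist_force: [-0.2, -0.0, -1.3]
opening: 0.7
time_s: 22.7
eef_pos: [0.5559, 0.2192, 0.1715]
eef_rot: [0.0, 0.864, -0.503, -0.0]
wrist_force: [0.2, -0.2, -1.1]
opening: 0.703
```

```bash
python3 -m pendant '[[[0,0,0.001,0,0,0,1],[0,0,0.001,0,0,0,1],[0,0,0,0,0,0,1]]]'; python3 -m pendant '[[[0,0,0.0007,0,0,0,1],[0,0,0,0,0,0,1]]]'; python3 -m pendant '[[[0,0,0.0006,0,0,0,1],[0,0,0,0,0,0,1]]]'
```

```text
time_s: 23.0
eef_pos: [0.5561, 0.2192, 0.1698]
eef_rot: [0.0, 0.864, -0.503, -0.0]
wrist_force: [-0.3, 0.1, -1.0]
opening: 0.704
time_s: 23.2
eef_pos: [0.5562, 0.2193, 0.1692]
eef_rot: [-0.0, 0.864, -0.503, 0.0]
wrist_force: [0.3, -0.2, -1.3]
opening: 0.705
time_s: 23.4
eef_pos: [0.5564, 0.2192, 0.1688]
eef_rot: [-0.0, 0.864, -0.503, 0.0]
wrist_force: [0.9, -0.1, 0.7]
opening: 0.705
```

```bash
python3 -m pendant '[[[0,0,0.0004,0,0,0,1],[0,0,0,0,0,0,1]]]'; python3 -m pendant '[[[0,0,0.0,0,0,0,1]]]'
```

```text
time_s: 23.6
eef_pos: [0.5565, 0.2193, 0.1685]
eef_rot: [-0.0, 0.864, -0.503, 0.0]
wrist_force: [0.7, 0.5, 0.1]
opening: 0.704
time_s: 23.7
eef_pos: [0.5565, 0.2193, 0.1685]
eef_rot: [-0.0, 0.864, -0.503, 0.0]
wrist_force: [1.6, -0.5, 1.0]
opening: 0.706
```

Light contact: the wrist has taken off roughly the cone's weight, about 2 N, at seated height. Release without pressing.

```bash
python3 -m pendant '[[[0,0,0,0,0,0,0.2],[0,0,0,0,0,0,-0.2],[0,0,0,0,0,0,-0.6],[0,0,0,0,0,0,-1],[0,0,0,0,0,0,-1],[0,0,0,0,0,0,-1]]]'
python3 -m pendant '[[[0,0,-0.01,0,0,0,-1],[0,0,-0.02,0,0,0,-1],[0,0,-0.03,0,0,0,-1],[0,0.01,-0.03,0,0,0,-1],[0,0.01,-0.02,0,0,0,-1],[0,0,0,0,0,0,-1],[0,0,0,0,0,0,-1],[0,0,0,0,0,0,-1]]]'
python3 - <<'E'
from h import *
c,im,d=snap("wrist","w13"); P,u,v=cloud(c,d); m=(np.hypot(P[:,0]-.556,P[:,1]-.219)<.028)&(P[:,2]<.23)
print("top z",np.percentile(P[m,2],[98,99,99.8]),tool()[0])
h,e=np.histogram(P[m&(np.hypot(P[:,0]-.556,P[:,1]-.219)>.0),2],bins=np.arange(.165,.185,.001)); print([(round(float(b),3),int(n)) for b,n in zip(e,h)])
cone("w13",(.5565,.219),.206,.015,.026,.031,.174,half_w=.005)
hmap(c,d,(.557,.219),half=.04,res=.0002,zmax=.22,tag="h13",zr=(.165,.212))
snap("side","s13"); snap("top","t13")
E
```

```text
time_s: 24.3
eef_pos: [0.556, 0.2192, 0.168]
eef_rot: [0.0, 0.864, -0.503, -0.0]
wrist_force: [-0.9, -0.5, -0.7]
opening: 1.002
time_s: 25.1
eef_pos: [0.5384, 0.2093, 0.277]
eef_rot: [0.001, 0.864, -0.503, -0.001]
wrist_force: [0.2, -0.6, 0.2]
opening: 1.0
top z [0.20716025 0.20749405 0.20808896] [0.53830401 0.20933688 0.2767104 ]
[(0.165, 0), (0.166, 0), (0.167, 0), (0.168, 0), (0.169, 0), (0.17, 0), (0.171, 0), (0.172, 0), (0.173, 19), (0.174, 137), (0.175, 167), (0.176, 48), (0.177, 46), (0.178, 59), (0.179, 96), (0.18, 99), (0.181, 108), (0.182, 119), (0.183, 107)]
circle [0.5579 0.2189 0.0307] n 31 resid 0.00012
rib angle (np.float64(41.378974147864604), np.int64(1041), [(0, 351, np.float64(-0.16)), (1, 247, np.float64(-0.59)), (2, 156, np.float64(0.13)), (3, 287, np.float64(0.37))])
rib centre [0.5582 0.2191] (np.float64(41.33961235698538), np.int64(1031), [(0, 344, np.float64(0.01)), (1, 245, np.float64(0.15)), (2, 155, np.float64(0.22)), (3, 287, np.float64(-0.38))])
```

View pics/w13.png

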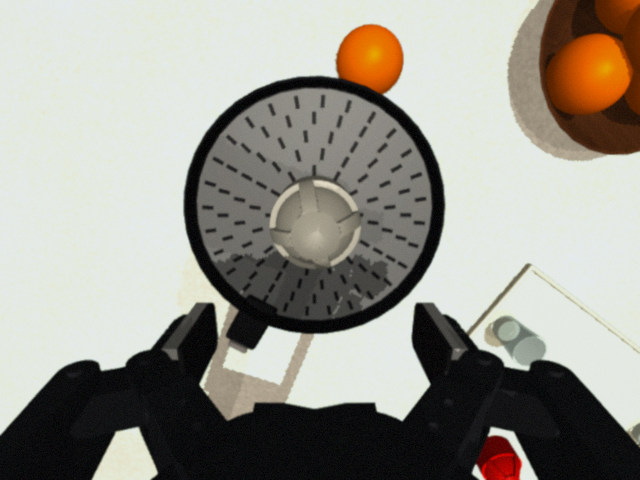

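View pics/s13.png

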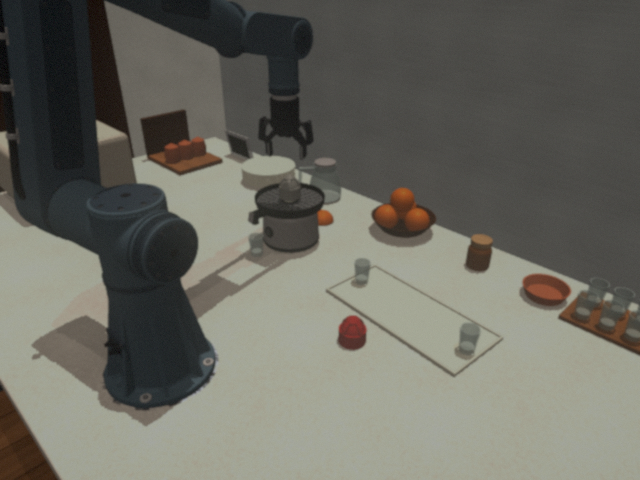

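View pics/t13.png

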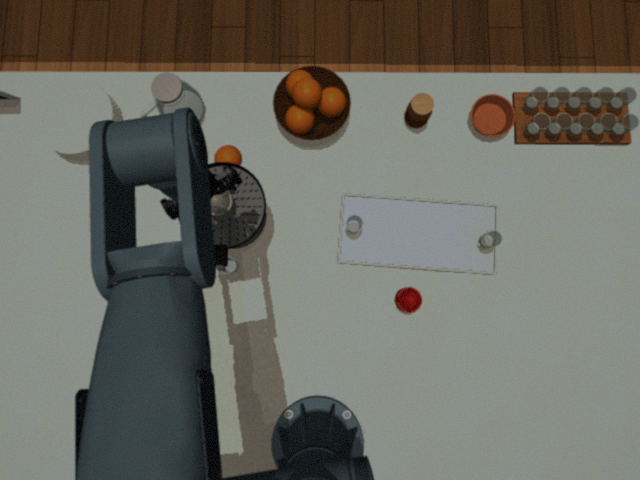

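The large cone is on, at (316,224), with ridges at 41.4° against ribs at 40.5°. Its top reads 0.2075, which carries the same roughly +1.5 mm offset as the small cone and matches 0.206. The glasses are at their original pixels, and the gripper is clear.

```bash
python3 -c "
from bench import ctrl
print(ctrl.hand_in())"
```

```text
the job is handed in; nothing more can be done
None
```

The juicer is ready: the small cone is on the spindle and the large cone is over it. I handed the job in after about 25 s of the 62 s allowed.

- **Small cone:** I turned it to the teeth, which measured 40.6°. It slid down with no resistance and touched at the expected seated height. Afterwards its ribs measured 40.5°, and its tip was at 198.5 mm against 197 mm nominal.
- **Large cone:** I lowered it until about 2 N of contact, then released it there without pressing. Its ridges measured 41.4°, and its top was at about 207.5 mm against 206 mm nominal. I put the 1.5 mm excess, the same as on the small cone, down to camera bias, so I take it as fully seated. That is an inference, not a direct check.
- **Everything else:** All three glasses show at their starting positions in the top view, and the red look-alike was not touched. The gripper was open and clear of the cones when I handed in.

No checks failed. The wrist camera's horizontal fix of the cone centre differed by 1 to 2 mm between views.

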